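# Open the wax waste box and wipe the trimmings into it

### The arm

A 6-joint arm with a two-finger parallel gripper is mounted at the origin on a cart in front of the work surface, level with it; the furniture and walls round the work are solid. World frame = base frame: x ahead of the robot, y to its left, z up, the work surface at z = 0. Lengths are in m, angles in rad, forces in N, time in s.
With the tool pointing down it reaches from about 0.225 to 0.725 m from the base axis. Payload 3.1 kg.
Tool frame: the origin (TCP) lies between the finger pads; the fingertips stand tips_ahead ahead of it and the grasp point (between the pads) lies 5 mm behind it (tips_ahead is the distance from the TCP to the fingertips, in m); z points along the fingers, y is the line along which they close (so a half turn about z gives the same grasp; the last joint's range is limited). The gripper opens to 85 mm and grips with 20 to 120 N. Pads are 22 mm wide; open, the fingers measure 114 mm over their backs; the gripper's body (76 mm by 85 mm) begins 54 mm behind the grasp point. The pads swing forward as they close: fully open they stand 13 mm farther back than shut.
Start: joints at [-1.412, 0.048, 0.099, 1.622, 0, 1.443], TCP at [0.148, -0.504, 0.245] pointing down, gripper open.
Joint ranges: [-2.91, 2.91], [-0.99, 1.94], [-1.21, 1.42], [-2.12, 2.29], [-1.49, 1.47], [-3.14, 3.14]. Speed limits (rad/s): [2.79, 2.79, 3.14, 3.14, 3.14, 3.14].

### API

Orientations are given as [roll, pitch, yaw] about the fixed x, y, z axes, in that order (R = Rz(yaw) Ry(pitch) Rx(roll)).
In Python, from cell import * gives the robot as it stands. The module is installed in compiled form; this text tells all that it offers.
- The arm moves only by the shell command python3 -m jog 'ROWS' [FORCE]. ROWS is a JSON object whose one key "steps" holds a list of rows, each an object of numbers: "fingers": the finger opening in cm, from 0 to 8.54; "dx", "dy", "dz": the shift along the tool's x, y, z in cm; "ax", "ay", "az": the turn, a rotation vector about the tool's x, y, z in rad. A call has 1 to 20 rows; each row shifts and turns the commanded pose from where the row before left it, along the tool's axes as they then stand; what a row does not reach is not made up. A row lasts 1/12 s, in which the tool goes at most 41.7 mm and 7.16 degrees, less where a joint would pass 70% of its speed; a pose out of reach is approached as far as the arm can. A call with a gripper value outside its range is refused whole. The fingers move at their own pace and stop on an object; FORCE is the grip in N (left out, the last holds). Time passes only in rows, so rows that do not move let the fingers close. It gives the time, the measured TCP pose, the force, the opening and the grip force at its end, in the units of the state.
- get_obs(): the state, without advancing time (a new reading comes with each control period).
- capture(name): name is "side" or "top" or "wrist"; returns (picture, depth): 384x512x3 uint8, blue, green, red; 384x512 float32, m along the optical axis (not along the pixel's ray), 0 where there is no reading.
- calibration(name): a dict with "mtx" (3x3 intrinsics, pixels), "R" (3x3) and "t" (3): a world point X has camera coordinates R X + t. Camera axes: x right, y down, z forward; pixel columns grow to the right and rows downward; lengths in m; the calibration is good to about 2 mm. A picture is of the moment at which its call begins: read the wrist's pose just before it. calibration takes no time and is no camera call; for the wrist camera it gives the pose at the moment of the call.
- finish_job(): hands the job in; it is judged then, once.
Trained networks look in the newest picture that a camera, given by its name, has taken for a name from the list of things; names that differ only in an ending like _2 or _b are one class to them, and where a whole thing is asked for, a point or a joint stands for the part that bears it (a point fixed in the world has none). Each returns a list of dicts, best first, with "conf" (0 to 1); they miss things now and then, are a little off and sometimes report something else, mostly with a low value. They report only what shows in the picture. A call takes as long as a camera call.
- masks_of(camera, query): "mask" (384x512 bool, what is visible of it) and "bbox" ([centre column, centre row, width, height] in pixels, round what is visible of it).
The state is a dict: "clock": time; "joint_positions": joint angles; "joint_vel": joint speeds; "effort": joint torques, N m; "tool_pos": TCP position; "eef_rot": TCP orientation; "ft_force": force on the tool from outside, world axes, zero at the start; "ft_torque": the same for the moment, N m; "opening": finger opening in m; "grip_force": force on a finger pad.
Only numpy, scipy, OpenCV 4.12 (cv2) and the standard library are available. Lean on these libraries where they do the work, as an engineer would, in place of code of your own. Each camera call takes 0.05 s, during which the arm holds its last target. There are 200 camera calls.

### The job

Clear the trimming station: lift the hinged lid of its waste box, which has a finger lip in front, and lay it right back until it rests on its stop by itself. Then, with the scraper block and without touching them with the fingers, wipe all four wax trimmings off the tray into the open box, and leave the scraper standing upright on the cleared tray, let go, with the lid still open. Do not disturb the two cassettes, the pot or the dropper bottle beside the work.

Things in the scene. Friction and masses are not known exactly. Their poses are not given: they have to be found in the camera images.
- station: sheet-steel trimming station, fixed: tray and waste box in one, grey painted sides, bare tray floor and lid. Origin on the bench (z = 0) under the middle of the tray's open edge; +x away from the robot, +y along the tray away from the waste box, z up. The box takes y -0.120 to 0, the tray y 0 to 0.200, both x -0.051 to 0.051
- tray_edge (a point): middle of the tray's open edge, at x 0, y 0, z 0.060 of the station, axes as the station's. The tray's smooth level floor is at this height, from y 0 to 0.197, inner width x -0.048 to 0.048, with upstands 15 mm high along both long sides and at the far (+y) end and none at y = 0, where it drops into the box
- box_floor (a point): middle of the waste box's floor inside, at x 0, y -0.060, z 0.009 of the station. Inside 96 mm (x) by 114 mm (y), 51 mm deep; rim level with the tray floor. The lid, a 122 mm wide steel sheet, closes it
- lid (a joint): angle of the waste box lid in rad, 0 closed (level), 1.80 on its stop (leaning back a little past upright against two stop arms). About 250 g, low friction, no spring: falls shut when let go below about 1.5, settles on the stop by itself when taken past about 1.65
- lid_hinge (a point): middle of the lid's hinge line, at x 0.0525, y -0.060, z 0.0625 of the station, behind the box; the hinge line runs along the station's y
- lip (a point): middle of the outer edge of the lid's finger lip, 129 mm from the hinge line; moves with the lid. The lip is a flat tongue in the lid's plane, 80 mm wide (y), 3 mm thick, hem 6 mm. Closed, it stands out 25 mm in front of the box, 62 mm above the bench, nothing under it: hook it from below with shut fingers tilted about 40 deg (pointing down and away from the robot)
- scraper: scraper block, loose, about 160 g, 64 mm high: grey foot 84 x 24 mm, 12 mm high, with steel strips, and a black grip 60 x 26 mm above it from z 20 to 64 mm. Origin at the centre of its underside, x along its 84 mm length, y through its thickness, z up (symmetrical in x and y). Starts upright on the bench; its length fits across the tray with 6 mm to spare at each end
- chip_1: lump of trimmed ivory paraffin wax, rigid, 10 g, about 26 x 18 x 9 mm; origin at the centre of its underside. Starts lying on the tray between 20 and 140 mm from the tray's open edge
- chip_2: lump of trimmed ivory paraffin wax, rigid, 10 g, about 23 x 22 x 8 mm; origin at the centre of its underside. Starts lying on the tray between 20 and 140 mm from the tray's open edge
- chip_3: lump of trimmed ivory paraffin wax, rigid, 10 g, about 30 x 20 x 8 mm; origin at the centre of its underside. Starts lying on the tray between 20 and 140 mm from the tray's open edge
- chip_4: lump of trimmed ivory paraffin wax, rigid, 10 g, about 25 x 20 x 10 mm; origin at the centre of its underside. Starts lying on the tray between 20 and 140 mm from the tray's open edge
- tissue_cassette_1: flat white slotted tissue cassette, 36 x 45 x 7 mm, origin at the centre of its underside; leave alone
- tissue_cassette_2: flat pink slotted tissue cassette, 34 x 44 x 7 mm, origin at the centre of its underside; leave alone
- pot: small screw-cap pot, 48 mm across, 52 mm high, origin at the centre of its underside; leave alone
- bottle: small dropper bottle, 28 mm across, 94 mm high, origin at the centre of its underside; leave alone

How it is judged:
On the way, in this order (a step that is already met when the one before it is completed fails the run):
1. the lid has been laid back on its stop while the trimmings are still on the tray (value of joint lid above 1.74 rad and velocity of joint lid below 0.1 rad/s and z of each of chip_1, chip_2, chip_3, chip_4 in the frame of station above 0.05 m), for 0.3 s.
2. all four trimmings are down in the waste box (x of chip_1 in the frame of station between -0.05 and 0.05 m and y of chip_1 in the frame of station between -0.12 and 0 m and z of each of chip_1, chip_2, chip_3, chip_4 in the frame of station below 0.045 m and x of chip_2 in the frame of station between -0.05 and 0.05 m and y of chip_2 in the frame of station between -0.12 and 0 m and x of chip_3 in the frame of station between -0.05 and 0.05 m and y of chip_3 in the frame of station between -0.12 and 0 m and x of chip_4 in the frame of station between -0.05 and 0.05 m and y of chip_4 in the frame of station between -0.12 and 0 m), for 0.2 s.
At the end, for the whole second after the job is handed in: The lid rests on its stop (angle over 1.74 rad of 1.80); all four wax trimmings lie inside the waste box, below its rim (origin under 45 mm above the bench); the scraper stands still and upright (within 0.1 rad) on the tray floor, its whole foot on the tray (all of step 2 and value of joint lid above 1.74 rad and x of scraper in the frame of station between -0.03 and 0.03 m and y of scraper in the frame of station between 0.012 and 0.19 m and z of scraper in the frame of station between 0.054 and 0.068 m and angle between scraper's own z axis and vertical below 0.1 rad and linear speed of scraper below 0.02 m/s); the robot touches nothing.
It fails at once if a wax trimming is touched with the fingers (contact force between the fingers and chip_1 above 0.3 N or contact force between the fingers and chip_2 above 0.3 N or contact force between the fingers and chip_3 above 0.3 N or contact force between the fingers and chip_4 above 0.3 N).
It fails at once if a cassette, the pot or the bottle is moved more than 20 mm (distance of any of tissue_cassette_1, tissue_cassette_2, pot, bottle from where it was at the start of the episode above 0.02 m).
It also fails if it takes over 61 s, if anything falls off the work surface, if the arm or the gripper's body presses on something with over 40 N, if the wrist force passes 120 N, or if a joint passes its speed limit or range.

## Working session

There is one attempt and no reset: what is moved stays moved. The work goes in short steps, Python scripts to look and compute and a shell command to move; the robot and the scene stay as the last step left them, time stands still between calls to the robot, and variables do not carry over. Pictures are saved under pics/ and viewed, at most 10 in all, crops included, and the job is handed in when it is done.

```bash
mkdir -p pics
cat > h.py <<'E'
from cell import *
import numpy as np, cv2
from scipy.spatial.transform import Rotation as Ro
def world(cam,d,mask=None):
    c=calibration(cam);K=c["mtx"];v,u=np.nonzero((d>0) if mask is None else (mask&(d>0)))
    z=d[v,u];P=np.stack([(u-K[0][2])*z/K[0][0],(v-K[1][2])*z/K[1][1],z],1)
    return (P-np.array(c["t"]))@np.array(c["R"])
E
python3 - <<'E'
from h import *
o=get_obs();print(o["tool_pos"],o["eef_rot"],o["clock"],o["ft_force"],o["opening"], [k for k in o])
for cam in("top","side"):
    p,d=capture(cam);cv2.imwrite(f"pics/{cam}0.png",p)
    np.save(f"{cam}.npy",d)
    for q in("station","scraper","lid","lip","chip_1","tissue_cassette_1","pot","bottle"):
        for m in masks_of(cam,q)[:4]:
            w=world(cam,d,m["mask"])
            if len(w): print(cam,q,round(m["conf"],2),np.round(m["bbox"]),np.round(np.median(w,0),3),np.round(np.percentile(w,2,0),3),np.round(np.percentile(w,98,0),3))
E
```

```text
[ 0.14838967 -0.50296716  0.24410219] [-3.13920610e+00 -2.72272089e-04  2.86808793e-01] 0.0 [-0.09853661  0.67793011 -0.34374049] 0.08527817516785086 ['clock', 'joint_positions', 'joint_vel', 'effort', 'tool_pos', 'eef_rot', 'ft_force', 'ft_torque', 'grip_force', 'opening']
top station 0.65 [357. 215. 135.  66.] [ 0.478 -0.269  0.062] [ 0.418 -0.402  0.055] [ 0.547 -0.09   0.076]
top scraper 0.89 [199. 221.  22.  36.] [0.492 0.156 0.061] [ 0.454  0.139 -0.   ] [0.531 0.181 0.067]
top lid 0.65 [400. 217.  56.  57.] [ 0.481 -0.349  0.064] [ 0.413 -0.407  0.002] [ 0.542 -0.289  0.068]
top chip_1 0.59 [325. 209.  10.   5.] [ 0.502 -0.165  0.07 ] [ 0.49  -0.176  0.065] [ 0.512 -0.156  0.073]
top chip_1 0.51 [359. 230.  12.  10.] [ 0.453 -0.244  0.067] [ 0.443 -0.26   0.062] [ 0.462 -0.232  0.071]
top chip_1 0.45 [348. 210.   8.  12.] [ 0.501 -0.228  0.069] [ 0.488 -0.24   0.062] [ 0.512 -0.217  0.072]
top tissue_cassette_1 0.64 [132. 196.   7.  18.] [0.556 0.334 0.006] [ 0.536  0.32  -0.   ] [0.575 0.348 0.01 ]
top tissue_cassette_1 0.64 [358. 216. 138.  66.] [ 0.477 -0.269  0.062] [ 0.41
[... 1110 characters left out ...]
 0.446 -0.173  0.067] [ 0.437 -0.185  0.059] [ 0.459 -0.164  0.07 ]
side chip_1 0.47 [286. 173.  12.   7.] [ 0.499 -0.161  0.069] [ 0.49  -0.17   0.062] [ 0.509 -0.152  0.072]
side tissue_cassette_1 0.71 [208. 309.  21.  14.] [0.552 0.335 0.005] [0.534 0.319 0.   ] [0.571 0.35  0.008]
side tissue_cassette_1 0.56 [253. 308.  26.  20.] [0.458 0.305 0.005] [ 0.436  0.284 -0.001] [0.479 0.323 0.009]
side pot 0.76 [198. 236.  22.  26.] [0.653 0.144 0.043] [0.636 0.111 0.003] [0.678 0.155 0.054]
side bottle 0.8 [205. 277.   8.  36.] [0.58  0.284 0.037] [0.571 0.27  0.002] [0.594 0.291 0.093]
side bottle 0.45 [308. 150.  40.  18.] [ 0.478 -0.343  0.064] [ 0.413 -0.408  0.058] [ 0.538 -0.285  0.068]
```

View pics/top0.png

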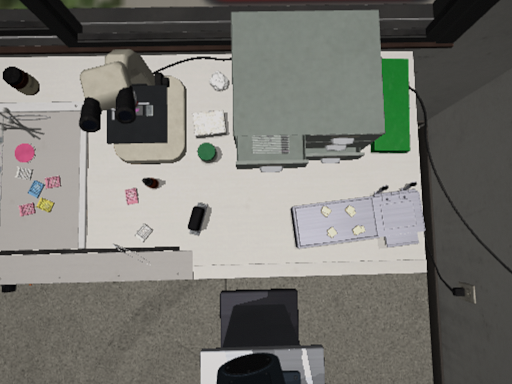

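View pics/side0.png

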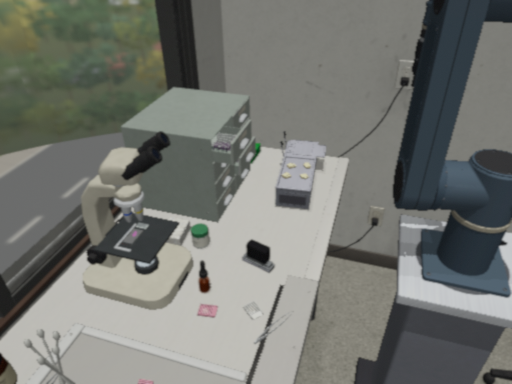

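Top view: the station is at cols 293–424, rows 188–250, with the box on the right. The four chips are near (326,211), (350,211), (332,232) and (358,230), and the scraper is near (199,219). The side view agrees, with the cabinet behind the station. Next I'll fit the poses.

```bash
cat > fit.py <<'E'
from h import *
def station(cams):
    # chi-style template fit on tray floor/upstands + lid points using rectangle outline of z>0.05 points
    W=np.concatenate([world(c,d) for c,d in cams])
    s=W[(W[:,2]>.054)&(W[:,2]<.085)&(W[:,0]>.38)&(W[:,0]<.57)&(W[:,1]>-.43)&(W[:,1]<-.05)]
    return s
E
python3 - <<'E'
from fit import *
from scipy.optimize import minimize
for cam in("top","side"):
    d=np.load(cam+".npy");s=station([(cam,d)])
    r=cv2.minAreaRect(s[:,:2].astype(np.float32)*1000);print(cam,len(s),r)
    up=s[(s[:,2]>.0715)]
    print("hi",cv2.minAreaRect(up[:,:2].astype(np.float32)*1000),len(up))
    # occupancy fit: plan = tray+box rect U lid 122mm wide with lip
    occ=s[:,:2]
    g=np.stack(np.meshgrid(np.arange(.38,.58,.001),np.arange(-.43,-.05,.001),indexing='ij'),-1).reshape(-1,2)
    from scipy.spatial import cKDTree
    dd=cKDTree(occ).query(g)[0]; pix=(dd<.0016)
    def cost(p):
        c,sn=np.cos(p[2]),np.sin(p[2]);q=g-p[:2];x=q[:,0]*c+q[:,1]*sn;y=-q[:,0]*sn+q[:,1]*c
        sg=lambda a:1/(1+np.exp(-np.clip(a/.0015,-50,50)))
        t=sg(np.minimum(.051-abs(x),np.minimum(y+.121,.2-y)))
        l=sg(np.minimum(.0765+x,np.minimum(-.04-x,.04-abs(y+.06))))
        m=((x<.045)|(y>.01))
        return np.mean((np.maximum(t,l)-pix)[m]**2)
    b=min((minimize(cost,[.48+a,-.285+bb,.09],method="Nelder-Mead",options=dict(initial_simplex=np.array([[.48+a,-.285+bb,.09],[.49+a,-.285+bb,.09],[.48+a,-.275+bb,.09],[.48+a,-.285+bb,.14]]))) for a in(-.01,.0,.01) for bb in(-.01,.01)),key=lambda r:r.fun)
    print("station",b.x,b.fun)
    W=world(cam,d);f=W[(W[:,2]>.055)&(W[:,0]>.42)&(W[:,0]<.56)&(W[:,1]>.12)&(W[:,1]<.2)]
    r=cv2.minAreaRect(f[:,:2].astype(np.float32)*1000);print("grip",r,len(f),np.median(f,0))
    z=W[(abs(W[:,2])<.02)&(W[:,0]>.4)&(W[:,0]<.55)&(W[:,1]>-.05)&(W[:,1]<.1)];print("bench z",np.median(z[:,2]))
    c,sn=np.cos(b.x[2]),np.sin(b.x[2]);q=s[:,:2]-b.x[:2];x=q[:,0]*c+q[:,1]*sn;y=-q[:,0]*sn+q[:,1]*c
    fl=(abs(x)<.04)&(y>.15)&(y<.19);print("floor z",np.median(s[fl,2]))
    ch=(abs(x)<.045)&(y>.01)&(y<.19)&(s[:,2]>.064);print("chips y range",np.percentile(y[ch],[0,1,99,100]))
    # cabinet / obstacles near lid
    ob=W[(W[:,2]>.09)&(W[:,1]<-.1)&(W[:,1]>-.45)&(W[:,0]<.8)&(W[:,0]>.4)];print("cab minx",np.percentile(ob[:,0],[0,1,5]) if len(ob) else 0)
o=get_obs();p,d=capture("wrist");cv2.imwrite("pics/w0.png",p);W=world("wrist",d)
R=Ro.from_euler("xyz",o["eef_rot"]).as_matrix();L=(W-o["tool_pos"])@R
n=L[(abs(L[:,0])<.06)&(abs(L[:,1])<.08)&(L[:,2]<.05)];print("near tool",len(n),np.percentile(n,[0,2,98,100],axis=0) if len(n) else 0)
c=calibration("wrist");print("cam in tool",(-np.array(c["R"]).T@c["t"]-o["tool_pos"])@R)
E
```

```text
top 5852 ((472.2740783691406, -250.04400634765625), (143.98167419433594, 324.4989013671875), 6.460966110229492)
hi ((484.2032775878906, -234.75697326660156), (115.20654296875, 297.40869140625), 6.930463790893555) 427
station [ 0.48327491 -0.28756824  0.09753539] 0.03814776565672942
grip ((491.2950439453125, 158.64035034179688), (25.922943115234375, 59.38419723510742), 74.20277404785156) 246 [0.4905195  0.15812915 0.06389832]
bench z 0.0005040982920434673
floor z 0.06038048508440571
chips y range [0.02455091 0.0305346  0.1613416  0.18538406]
cab minx [0.54869676 0.61600716 0.62726293]
side 1927 ((470.11883544921875, -247.29708862304688), (144.84658813476562, 329.2991027832031), 6.546818733215332)
hi ((479.61053466796875, -236.23126220703125), (114.4757080078125, 313.1754455566406), 9.793612480163574) 175
station [ 0.48400699 -0.28272918  0.12257753] 0.31457575089528
grip ((487.85552978515625, 161.22312927246094), (26.854164123535156, 58.004150390625), 72.95001220703125) 210 [0.48716594 0.16473313 0.0626654 ]
bench z 2.4535232565246325e-05
floor z 0.06025047505523776
chips y range [0.02629457 0.02712486 0.12645299 0.13010775]
cab minx [0.54589818 0.55807994 0.62308991]
near tool 36631 [[-0.01372861 -0.07496655 -0.08396275]
 [-0.00849228 -0.06780734 -0.08067129]
 [ 0.01826037  0.06783346 -0.00966858]
 [ 0.02038035  0.0746462   0.0002986 ]]
cam in tool [ 0.07083828 -0.00017352 -0.12985396]
```

View pics/w0.png

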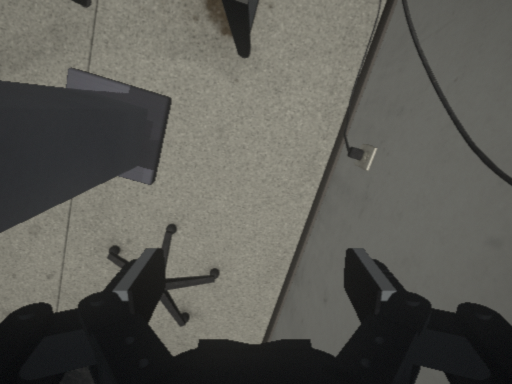

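Wrist view: the open fingers sit at the bottom, near (140,290) and (370,290). Their depth puts the open tips level with the TCP, so shut tips are about 13 mm ahead. I'll move over the station for a closer look.

```bash
python3 -m jog '{"steps":[{"fingers":0,"dx":2.1,"dy":-0.9},{"fingers":0,"dx":2.1,"dy":-0.9},{"fingers":0,"dx":2.1,"dy":-0.9},{"fingers":0,"dx":2.1,"dy":-0.9},{"fingers":0,"dx":2.1,"dy":-0.9},{"fingers":0,"dx":2.1,"dy":-0.9},{"fingers":0,"dx":2.1,"dy":-0.9},{"fingers":0,"dx":2.1,"dy":-0.9},{"fingers":0,"dx":2.1,"dy":-0.8},{"fingers":0,"dx":2.1,"dy":-0.8},{"fingers":0,"dx":2.1,"dy":-0.8},{"fingers":0,"dx":2.1,"dy":-0.8},{"fingers":0,"az":0.09},{"fingers":0,"az":0.09},{"fingers":0},{"fingers":0}]}'
cat > fitw.py <<'E'
from h import *
from scipy.optimize import minimize
from scipy.spatial import cKDTree
o=get_obs();p,d=capture("wrist");import sys;cv2.imwrite(f"pics/{sys.argv[1]}.png",p);W=world("wrist",d)
R=Ro.from_euler("xyz",o["eef_rot"]).as_matrix();L=(W-o["tool_pos"])@R
nr=(L[:,2]<.06)&(abs(L[:,0])<.05)
print("tool",o["tool_pos"],o["eef_rot"],"tips",np.percentile(L[nr,2],[99,100]) if nr.any() else 0)
k=(W[:,2]>.054)&(W[:,2]<.085)&(W[:,0]>.38)&(W[:,0]<.57)&(W[:,1]>-.43)&(W[:,1]<-.05)&~nr
s=W[k];print(len(s),s.min(0),s.max(0))
hi=s[(s[:,2]>.071)&(s[:,2]<.08)]
# upstand tops: x=+-0.0495 lines, y=.1985
def f(q):
    c,n=np.cos(q[2]),np.sin(q[2]);e=hi[:,:2]-q[:2];x=e[:,0]*c+e[:,1]*n;y=-e[:,0]*n+e[:,1]*c
    r=np.minimum(abs(abs(x)-.0495),abs(y-.1985));return np.mean(np.minimum(r,.006)**2)*1e6
b=min((minimize(f,[.483+i,-.287+j,t],method="Nelder-Mead",options=dict(initial_simplex=np.array([.483+i,-.287+j,t])+np.vstack([np.zeros(3),np.diag([.004,.004,.03])]))) for i in(-.006,0,.006) for j in(-.006,0,.006) for t in(.09,.12)),key=lambda r:r.fun)
print("station",b.x,b.fun,len(hi))
c,n=np.cos(b.x[2]),np.sin(b.x[2]);e=s[:,:2]-b.x[:2];x=e[:,0]*c+e[:,1]*n;y=-e[:,0]*n+e[:,1]*c
l=(abs(y+.06)<.035)&(s[:,2]>.055);print("lip x, z, x max",np.percentile(x[l],[0,.5,2]),np.median(s[l&(x<-.055),2]),"lid y",np.percentile(y[(x>-.04)&(x<.04)&(s[:,2]<.07)],[.2,1,99.8]))
ch=(abs(x)<.045)&(y>.005)&(y<.19)&(s[:,2]>.0645);print("chips y",np.percentile(y[ch],[0,1,99,100]),"floor",np.median(s[(abs(x)<.04)&(y>.15)&(y<.19),2]))
E
python3 fitw.py w1
```

```text
tool [ 0.14850288 -0.5035479   0.24533323] [3.14157729e+00 2.34289315e-05 2.86845142e-01] tips [-0.00605187  0.0001709 ]$.steps[0]: bad value
Traceback (most recent call last):
  File "fitw.py", line 9, in <module>
    s=W[k];print(len(s),s.min(0),s.max(0))
                        ~~~~~^^^
ValueError: zero-size array to reduction operation minimum which has no identity
```

View pics/w1.png

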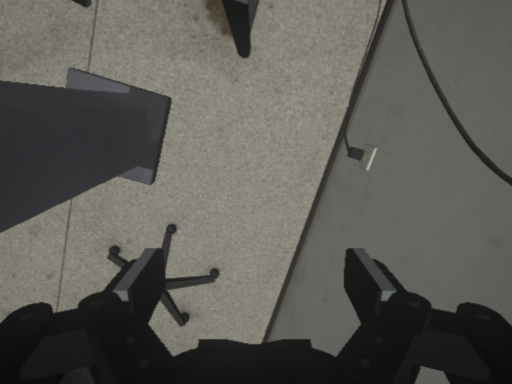

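The row was refused and the arm hasn't moved (same view). I'll try rows that give all the keys.

```bash
python3 -m jog '{"steps":[{"fingers":0,"dx":2.1,"dy":-0.9,"dz":0,"ax":0,"ay":0,"az":0}]}' || python3 -m jog '{"steps":[{"fingers":0.1,"dx":2.1,"dy":-0.9,"dz":0,"ax":0,"ay":0,"az":0}]}'
```

```text
clock: 1.08
tool_pos: [0.1641, -0.4907, 0.2448]
eef_rot: [3.141, 0.002, 0.283]
ft_force: [0.3, 0.5, -0.7]
opening: 0.0756
grip_force: 0.0
```

All keys are needed.

```bash
python3 -m jog '{"steps":[{"fingers":0,"dx":2.1,"dy":-0.9,"dz":0,"ax":0,"ay":0,"az":0},{"fingers":0,"dx":2.1,"dy":-0.9,"dz":0,"ax":0,"ay":0,"az":0},{"fingers":0,"dx":2.1,"dy":-0.9,"dz":0,"ax":0,"ay":0,"az":0},{"fingers":0,"dx":2.1,"dy":-0.9,"dz":0,"ax":0,"ay":0,"az":0},{"fingers":0,"dx":2.1,"dy":-0.9,"dz":0,"ax":0,"ay":0,"az":0},{"fingers":0,"dx":2.1,"dy":-0.9,"dz":0,"ax":0,"ay":0,"az":0},{"fingers":0,"dx":2.1,"dy":-0.9,"dz":0,"ax":0,"ay":0,"az":0},{"fingers":0,"dx":2.1,"dy":-0.8,"dz":0,"ax":0,"ay":0,"az":0},{"fingers":0,"dx":2.1,"dy":-0.8,"dz":0,"ax":0,"ay":0,"az":0},{"fingers":0,"dx":2.1,"dy":-0.8,"dz":0,"ax":0,"ay":0,"az":0},{"fingers":0,"dx":2.1,"dy":-0.8,"dz":0,"ax":0,"ay":0,"az":0},{"fingers":0,"dx":0,"dy":0,"dz":0,"ax":0,"ay":0,"az":0.09},{"fingers":0,"dx":0,"dy":0,"dz":0,"ax":0,"ay":0,"az":0.09},{"fingers":0,"dx":0,"dy":0,"dz":0,"ax":0,"ay":0,"az":0}]}'
python3 fitw.py w2
```

```text
clock: 2.25
tool_pos: [0.3612, -0.3321, 0.2453]
eef_rot: [3.142, 0.0, 0.107]
ft_force: [-0.2, -0.4, -0.5]
opening: 0.0002
grip_force: 0.0
tool [ 0.36117851 -0.33210462  0.24532876] [3.14152136e+00 7.68998563e-05 1.06518166e-01] tips [-0.00071146  0.01063304]
39531 [ 0.40479307 -0.41483326  0.05732812] [ 0.53434438 -0.08704663  0.07790346]
station [ 0.4817536  -0.28951618  0.10829051] 6.405827040128939 1945
lip x, z, x max [-0.07977245 -0.07961098 -0.07742365] 0.06488524637979298 lid y [-0.11990272 -0.11743836  0.1991386 ]
chips y [0.02992561 0.03166465 0.12979929 0.13185242] floor 0.06112006518336922
```

View pics/w2.png

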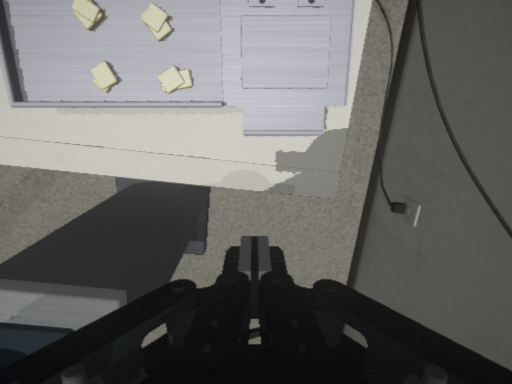

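The wrist view shows the lid lip at (285,133), the tray edge at col 222 and four chips at the upper left. That gives station ≈ (0.4815, -0.2885, yaw 0.108). Now I'll tilt and lower the shut fingers in front of the lip.

```bash
python3 -m jog '{"steps":[{"fingers":0,"dx":0,"dy":0.5,"dz":0,"ax":0,"ay":0.12,"az":0},{"fingers":0,"dx":0,"dy":0.5,"dz":0,"ax":0,"ay":0.12,"az":0},{"fingers":0,"dx":0,"dy":0.5,"dz":0,"ax":0,"ay":0.12,"az":0},{"fingers":0,"dx":0,"dy":0.5,"dz":0,"ax":0,"ay":0.12,"az":0},{"fingers":0,"dx":0,"dy":0.5,"dz":0,"ax":0,"ay":0.12,"az":0},{"fingers":0,"dx":0,"dy":0.5,"dz":0,"ax":0,"ay":0.12,"az":0},{"fingers":0,"dx":-1.5,"dy":0,"dz":1.7,"ax":0,"ay":0,"az":0},{"fingers":0,"dx":-1.5,"dy":0,"dz":1.7,"ax":0,"ay":0,"az":0},{"fingers":0,"dx":-1.5,"dy":0,"dz":1.7,"ax":0,"ay":0,"az":0},{"fingers":0,"dx":-1.5,"dy":0,"dz":1.7,"ax":0,"ay":0,"az":0},{"fingers":0,"dx":0,"dy":0,"dz":0,"ax":0,"ay":0,"az":0},{"fingers":0,"dx":0,"dy":0,"dz":0,"ax":0,"ay":0,"az":0}]}'
cat > st.py <<'E'
from h import *
S=np.array([.4815,-.2885]);t=.108
o=get_obs();q=o["tool_pos"][:2]-S;c,n=np.cos(t),np.sin(t)
print("station frame TCP",np.round([q[0]*c+q[1]*n,-q[0]*n+q[1]*c,o["tool_pos"][2]],4),np.round(o["eef_rot"],3),"t",o["clock"],"F",np.round(o["ft_force"],1),"open",o["opening"],np.round(o["joint_positions"],2))
E
python3 st.py
```

```text
clock: 3.3
tool_pos: [0.3632, -0.3614, 0.1534]
eef_rot: [-3.138, -0.72, 0.105]
ft_force: [-0.3, -0.0, 0.4]
opening: 0.0003
grip_force: 0.0
station frame TCP [-0.1255 -0.0598  0.1534] [-3.138 -0.72   0.105] t 3.3 F [-0.3 -0.   0.4] open 0.0002557624624289405 [-1.32 -0.24 -0.51  1.19  0.71  1.76]
```

```bash
python3 -m jog '{"steps":[{"fingers":0,"dx":-1.32,"dy":0,"dz":1.5,"ax":0,"ay":0,"az":0},{"fingers":0,"dx":-1.32,"dy":0,"dz":1.5,"ax":0,"ay":0,"az":0},{"fingers":0,"dx":-1.32,"dy":0,"dz":1.5,"ax":0,"ay":0,"az":0},{"fingers":0,"dx":-1.32,"dy":0,"dz":1.5,"ax":0,"ay":0,"az":0},{"fingers":0,"dx":-1.32,"dy":0,"dz":1.5,"ax":0,"ay":0,"az":0},{"fingers":0,"dx":0.75,"dy":0,"dz":0.66,"ax":0,"ay":0,"az":0},{"fingers":0,"dx":0.75,"dy":0,"dz":0.66,"ax":0,"ay":0,"az":0},{"fingers":0,"dx":0.75,"dy":0,"dz":0.66,"ax":0,"ay":0,"az":0},{"fingers":0,"dx":0.6,"dy":0,"dz":0.53,"ax":0,"ay":0,"az":0},{"fingers":0,"dx":0,"dy":0,"dz":0,"ax":0,"ay":0,"az":0},{"fingers":0,"dx":0,"dy":0,"dz":0,"ax":0,"ay":0,"az":0}]}'
python3 st.py
```

```text
clock: 4.22
tool_pos: [0.401, -0.3603, 0.0557]
eef_rot: [3.136, -0.717, 0.11]
ft_force: [-4.6, -1.3, -1.0]
opening: -0.0001
grip_force: 2.0
station frame TCP [-0.0878 -0.0627  0.0557] [ 3.136 -0.717  0.11 ] t 4.2167 F [-4.6 -1.3 -1. ] open -0.00010307174561436141 [-1.23 -0.14 -0.62  0.89  0.69  1.87]
```

```bash
python3 -m jog '{"steps":[{"fingers":0,"dx":0.82,"dy":0,"dz":-0.78,"ax":0,"ay":0,"az":0},{"fingers":0,"dx":0.82,"dy":0,"dz":-0.78,"ax":0,"ay":0,"az":0},{"fingers":0,"dx":0.94,"dy":0,"dz":-0.63,"ax":0,"ay":0,"az":0},{"fingers":0,"dx":0.94,"dy":0,"dz":-0.63,"ax":0,"ay":0,"az":0},{"fingers":0,"dx":1.03,"dy":0,"dz":-0.46,"ax":0,"ay":0,"az":0},{"fingers":0,"dx":1.03,"dy":0,"dz":-0.46,"ax":0,"ay":0,"az":0},{"fingers":0,"dx":1.09,"dy":0,"dz":-0.27,"ax":0,"ay":0,"az":0},{"fingers":0,"dx":1.09,"dy":0,"dz":-0.27,"ax":0,"ay":0,"az":0},{"fingers":0,"dx":0,"dy":0,"dz":0,"ax":0,"ay":0,"az":0}]}'
python3 st.py
python3 - <<'E'
from h import *
p,d=capture("side");cv2.imwrite("pics/s1.png",cv2.resize(p[90:240,210:410],(800,600)))
E
```

```text
clock: 4.97
tool_pos: [0.4335, -0.3559, 0.1417]
eef_rot: [3.135, -0.724, 0.113]
ft_force: [-0.8, -1.3, -0.4]
opening: -0.0
grip_force: 0.5
station frame TCP [-0.055  -0.0619  0.1417] [ 3.135 -0.724  0.113] t 4.9667 F [-0.8 -1.3 -0.4] open -3.6448998705352657e-06 [-1.16 -0.2  -0.5   1.01  0.68  1.96]
```

View pics/s1.png

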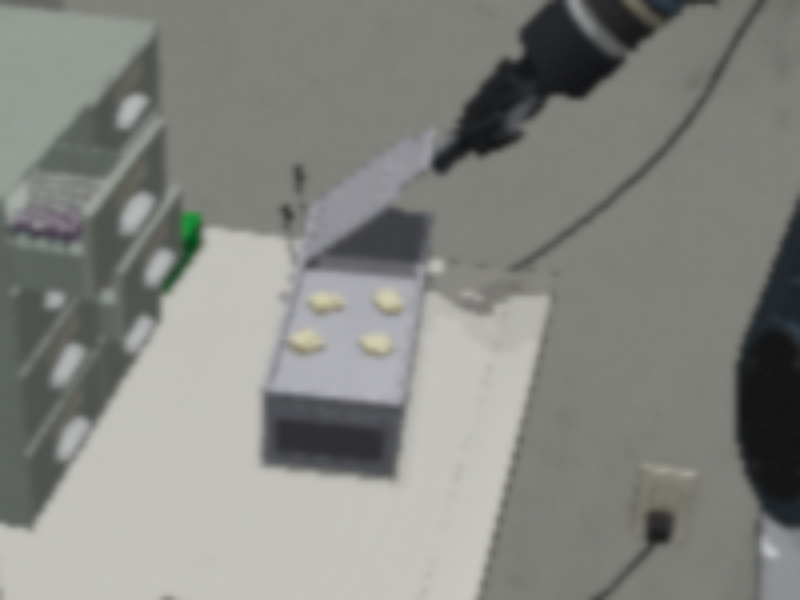

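The lid is up about 45°, with the fingertips hooked under the lip at (440,150) of the crop. I'll continue along the arc.

```bash
python3 -m jog '{"steps":[{"fingers":0,"dx":1.12,"dy":0,"dz":-0.07,"ax":0,"ay":0,"az":0},{"fingers":0,"dx":1.12,"dy":0,"dz":-0.07,"ax":0,"ay":0,"az":0},{"fingers":0,"dx":1.12,"dy":0,"dz":0.12,"ax":0,"ay":0,"az":0},{"fingers":0,"dx":1.12,"dy":0,"dz":0.12,"ax":0,"ay":0,"az":0},{"fingers":0,"dx":1.08,"dy":0,"dz":0.32,"ax":0,"ay":0,"az":0},{"fingers":0,"dx":1.08,"dy":0,"dz":0.32,"ax":0,"ay":0,"az":0},{"fingers":0,"dx":0.67,"dy":0,"dz":0.33,"ax":0,"ay":0,"az":0},{"fingers":0,"dx":0.67,"dy":0,"dz":0.33,"ax":0,"ay":0,"az":0},{"fingers":0,"dx":0.67,"dy":0,"dz":0.33,"ax":0,"ay":0,"az":0},{"fingers":0,"dx":0.45,"dy":0,"dz":0.33,"ax":0,"ay":0,"az":0},{"fingers":0,"dx":0.45,"dy":0,"dz":0.33,"ax":0,"ay":0,"az":0},{"fingers":0,"dx":0.45,"dy":0,"dz":0.33,"ax":0,"ay":0,"az":0},{"fingers":0,"dx":0.45,"dy":0,"dz":0.33,"ax":0,"ay":0,"az":0},{"fingers":0,"dx":0.4,"dy":0,"dz":0.39,"ax":0,"ay":0,"az":0},{"fingers":0,"dx":0.4,"dy":0,"dz":0.39,"ax":0,"ay":0,"az":0},{"fingers":0,"dx":0,"dy":0,"dz":0,"ax":0,"ay":0,"az":0}]}'
python3 st.py
python3 - <<'E'
from h import *
p,d=capture("side");cv2.imwrite("pics/s2.png",cv2.resize(p[90:240,210:410],(800,600)))
E
```

```text
clock: 6.35
tool_pos: [0.5413, -0.3431, 0.1832]
eef_rot: [-3.142, -0.72, 0.108]
ft_force: [-0.2, -0.0, 0.5]
opening: -0.0002
grip_force: 0.0
station frame TCP [ 0.0535 -0.0607  0.1832] [-3.142 -0.72   0.108] t 6.35 F [-0.2 -0.   0.5] open -0.00019291077301427666 [-0.95 -0.11 -0.35  0.93  0.61  2.22]
```

View pics/s2.png

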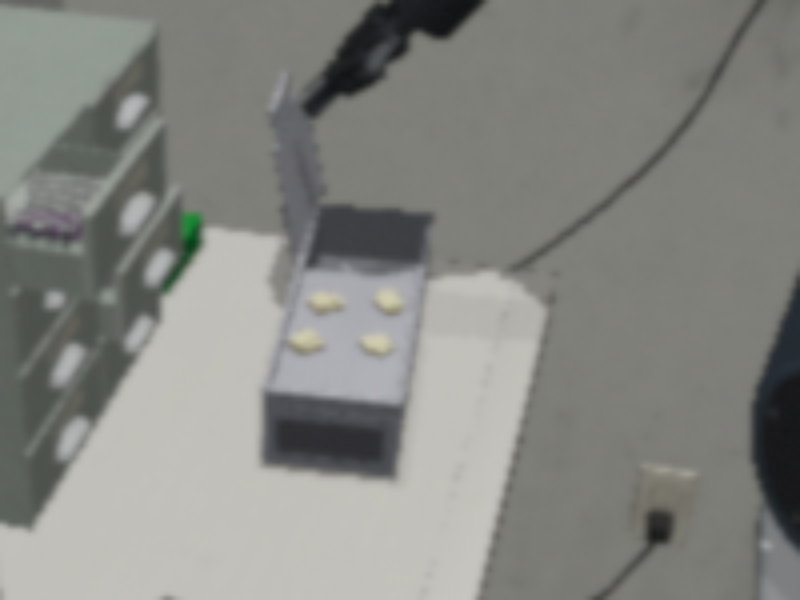

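The lid stands back past upright with no load on the tool. I'll retract and straighten, then turn for the scraper.

```bash
python3 -m jog '{"steps":[{"fingers":0,"dx":-0.5,"dy":0,"dz":-2.5,"ax":0,"ay":0,"az":0},{"fingers":0,"dx":0,"dy":0,"dz":-2.5,"ax":0,"ay":0,"az":0},{"fingers":0,"dx":0,"dy":0,"dz":-2.5,"ax":0,"ay":0,"az":0},{"fingers":0,"dx":0,"dy":0,"dz":-2.5,"ax":0,"ay":0,"az":0},{"fingers":4,"dx":0,"dy":0,"dz":0,"ax":0,"ay":-0.12,"az":0},{"fingers":8.5,"dx":0,"dy":0,"dz":0,"ax":0,"ay":-0.12,"az":0},{"fingers":8.5,"dx":0,"dy":0,"dz":0,"ax":0,"ay":-0.12,"az":0},{"fingers":8.5,"dx":0,"dy":0,"dz":0,"ax":0,"ay":-0.12,"az":0},{"fingers":8.5,"dx":0,"dy":0,"dz":0,"ax":0,"ay":-0.12,"az":0},{"fingers":8.5,"dx":0,"dy":0,"dz":0,"ax":0,"ay":-0.12,"az":0},{"fingers":8.5,"dx":0,"dy":0,"dz":0,"ax":0,"ay":0,"az":-0.119},{"fingers":8.5,"dx":0,"dy":0,"dz":0,"ax":0,"ay":0,"az":-0.119},{"fingers":8.5,"dx":0,"dy":0,"dz":0,"ax":0,"ay":0,"az":-0.119},{"fingers":8.5,"dx":0,"dy":0,"dz":0,"ax":0,"ay":0,"az":-0.119},{"fingers":8.5,"dx":0,"dy":0,"dz":0,"ax":0,"ay":0,"az":-0.119},{"fingers":8.5,"dx":0,"dy":0,"dz":0,"ax":0,"ay":0,"az":-0.119},{"fingers":8.5,"dx":0,"dy":0,"dz":0,"ax":0,"ay":0,"az":-0.119},{"fingers":8.5,"dx":0,"dy":0,"dz":0,"ax":0,"ay":0,"az":-0.119},{"fingers":8.5,"dx":0,"dy":0,"dz":0,"ax":0,"ay":0,"az":-0.119},{"fingers":8.5,"dx":0,"dy":0,"dz":0,"ax":0,"ay":0,"az":-0.119}]}'
cat > lid.py <<'E'
from h import *
S=np.array([.4815,-.2885]);t=.108;c,n=np.cos(t),np.sin(t)
for cam in("side","top"):
    p,d=capture(cam);W=world(cam,d);q=W[:,:2]-S;x=q[:,0]*c+q[:,1]*n;y=-q[:,0]*n+q[:,1]*c
    k=(abs(y+.06)<.035)&(x>.03)&(x<.12)&(W[:,2]>.085)&(W[:,2]<.2)
    if k.sum()>10:
        print(cam,k.sum(),"lid top z",W[k,2].max(),"x at top",np.median(x[k&(W[:,2]>.17)]),"angle~",np.pi/2+np.median(np.arctan2(x[k]-.0525,W[k,2]-.0625)))
E
python3 lid.py
```

```text
clock: 8.07
tool_pos: [0.4711, -0.351, 0.2551]
eef_rot: [3.142, -0.0, 1.302]
ft_force: [-0.2, 0.9, -0.2]
opening: 0.0848
grip_force: 0.0
side 150 lid top z 0.19265829570026438 x at top 0.0789366361421051 angle~ 1.784527147595564
top 453 lid top z 0.19456936393681828 x at top 0.08182867993808168 angle~ 1.8101570128809599
```

The lid is at about 1.80, resting on its stop. Now to the scraper.

```bash
python3 -m jog '{"steps":[{"fingers":8.5,"dx":3.3,"dy":-0.9,"dz":0,"ax":0,"ay":0,"az":0},{"fingers":8.5,"dx":3.3,"dy":-0.9,"dz":0,"ax":0,"ay":0,"az":0},{"fingers":8.5,"dx":3.3,"dy":-0.9,"dz":0,"ax":0,"ay":0,"az":0},{"fingers":8.5,"dx":3.3,"dy":-0.9,"dz":0,"ax":0,"ay":0,"az":0},{"fingers":8.5,"dx":3.3,"dy":-0.9,"dz":0,"ax":0,"ay":0,"az":0},{"fingers":8.5,"dx":3.3,"dy":-0.9,"dz":0,"ax":0,"ay":0,"az":0},{"fingers":8.5,"dx":3.3,"dy":-0.9,"dz":0,"ax":0,"ay":0,"az":0},{"fingers":8.5,"dx":3.3,"dy":-0.9,"dz":0,"ax":0,"ay":0,"az":0},{"fingers":8.5,"dx":3.3,"dy":-0.9,"dz":0,"ax":0,"ay":0,"az":0},{"fingers":8.5,"dx":3.3,"dy":-0.9,"dz":0,"ax":0,"ay":0,"az":0},{"fingers":8.5,"dx":3.3,"dy":-0.9,"dz":0,"ax":0,"ay":0,"az":0},{"fingers":8.5,"dx":3.3,"dy":-0.9,"dz":0,"ax":0,"ay":0,"az":0},{"fingers":8.5,"dx":3.3,"dy":-0.9,"dz":0,"ax":0,"ay":0,"az":0},{"fingers":8.5,"dx":0,"dy":0,"dz":0,"ax":0,"ay":0,"az":0},{"fingers":8.5,"dx":0,"dy":0,"dz":0,"ax":0,"ay":0,"az":0}]}'
cat > scr.py <<'E'
from h import *
o=get_obs();p,d=capture("wrist");W=world("wrist",d)
R=Ro.from_euler("xyz",o["eef_rot"]).as_matrix();L=(W-o["tool_pos"])@R
k=(W[:,2]>.055)&(W[:,2]<.07)&(L[:,2]>.05)&(abs(W[:,0]-.49)<.06)&(abs(W[:,1]-.16)<.06)
r=cv2.minAreaRect(W[k][:,:2].astype(np.float32)*1000);print(len(W[k]),r,np.median(W[k,2]))
rl=cv2.minAreaRect(L[k][:,:2].astype(np.float32)*1000);print("in tool",rl,"z",np.median(L[k,2]))
print(o["tool_pos"],o["eef_rot"],o["joint_positions"])
E
python3 scr.py
```

```text
clock: 9.42
tool_pos: [0.4744, 0.0954, 0.2553]
eef_rot: [3.141, 0.0, 1.298]
ft_force: [-0.1, -0.8, 0.3]
opening: 0.0847
grip_force: 0.0
1448 ((489.72247314453125, 157.38392639160156), (25.916067123413086, 58.98444747924805), 72.92463684082031) 0.06460544217626907
in tool ((63.893592834472656, -1.9546127319335938), (25.91602325439453, 58.98429489135742), 1.445156216621399) z 0.1906530032677317
[0.47437277 0.09535593 0.25526486] [3.14146608e+00 1.21135462e-04 1.29799945e+00] [ 5.97621187e-02 -5.62164389e-02  1.51594995e-02  1.64209218e+00
 -1.55819050e-04  1.90335531e+00]
```

```bash
python3 -m jog '{"steps":[{"fingers":8.5,"dx":3.2,"dy":-0.1,"dz":0,"ax":0,"ay":0,"az":0.025},{"fingers":8.5,"dx":3.2,"dy":0,"dz":0,"ax":0,"ay":0,"az":0},{"fingers":8.5,"dx":0,"dy":0,"dz":3,"ax":0,"ay":0,"az":0},{"fingers":8.5,"dx":0,"dy":0,"dz":3,"ax":0,"ay":0,"az":0},{"fingers":8.5,"dx":0,"dy":0,"dz":3,"ax":0,"ay":0,"az":0},{"fingers":8.5,"dx":0,"dy":0,"dz":3,"ax":0,"ay":0,"az":0},{"fingers":8.5,"dx":0,"dy":0,"dz":3,"ax":0,"ay":0,"az":0},{"fingers":8.5,"dx":0,"dy":0,"dz":2.5,"ax":0,"ay":0,"az":0},{"fingers":8.5,"dx":0,"dy":0,"dz":2.5,"ax":0,"ay":0,"az":0},{"fingers":8.5,"dx":0,"dy":0,"dz":2,"ax":0,"ay":0,"az":0},{"fingers":8.5,"dx":0,"dy":0,"dz":0,"ax":0,"ay":0,"az":0},{"fingers":5,"dx":0,"dy":0,"dz":0,"ax":0,"ay":0,"az":0},{"fingers":5,"dx":0,"dy":0,"dz":0,"ax":0,"ay":0,"az":0},{"fingers":5,"dx":0,"dy":0,"dz":0,"ax":0,"ay":0,"az":0},{"fingers":5,"dx":0,"dy":0,"dz":0,"ax":0,"ay":0,"az":0},{"fingers":5,"dx":0,"dy":0,"dz":0,"ax":0,"ay":0,"az":0}]}' 50; python3 st.py
```

```text
clock: 10.8
tool_pos: [0.4936, 0.1554, 0.0373]
eef_rot: [3.138, -0.001, 1.271]
ft_force: [0.1, -1.2, 2.8]
opening: 0.0592
grip_force: 55.7
station frame TCP [0.0598 0.44   0.0373] [ 3.138e+00 -1.000e-03  1.271e+00] t 10.8 F [ 0.1 -1.2  2.8] open 0.05919221735811938 [ 0.18  0.08 -0.28  1.2  -0.    2.05]
```

```bash
python3 -m jog '{"steps":[{"fingers":5,"dx":0,"dy":0,"dz":-2,"ax":0,"ay":0,"az":0},{"fingers":5,"dx":0,"dy":0,"dz":-3,"ax":0,"ay":0,"az":0},{"fingers":5,"dx":0,"dy":0,"dz":-3,"ax":0,"ay":0,"az":0},{"fingers":5,"dx":0,"dy":0,"dz":-3,"ax":0,"ay":0,"az":0},{"fingers":5,"dx":0,"dy":0,"dz":-3,"ax":0,"ay":0,"az":0},{"fingers":5,"dx":0,"dy":0,"dz":0,"ax":0,"ay":0,"az":-0.102},{"fingers":5,"dx":0,"dy":0,"dz":0,"ax":0,"ay":0,"az":-0.102},{"fingers":5,"dx":0,"dy":0,"dz":0,"ax":0,"ay":0,"az":-0.102},{"fingers":5,"dx":0,"dy":0,"dz":0,"ax":0,"ay":0,"az":-0.102},{"fingers":5,"dx":-3.35,"dy":-0.75,"dz":0,"ax":0,"ay":0,"az":0},{"fingers":5,"dx":-3.35,"dy":-0.75,"dz":0,"ax":0,"ay":0,"az":0},{"fingers":5,"dx":-3.35,"dy":-0.75,"dz":0,"ax":0,"ay":0,"az":0},{"fingers":5,"dx":-3.35,"dy":-0.75,"dz":0,"ax":0,"ay":0,"az":0},{"fingers":5,"dx":-3.35,"dy":-0.75,"dz":0,"ax":0,"ay":0,"az":0},{"fingers":5,"dx":-3.35,"dy":-0.75,"dz":0,"ax":0,"ay":0,"az":0},{"fingers":5,"dx":-3.35,"dy":-0.75,"dz":0,"ax":0,"ay":0,"az":0},{"fingers":5,"dx":-3.35,"dy":-0.75,"dz":0,"ax":0,"ay":0,"az":0},{"fingers":5,"dx":0,"dy":0,"dz":0,"ax":0,"ay":0,"az":0},{"fingers":5,"dx":0,"dy":0,"dz":0,"ax":0,"ay":0,"az":0}]}'; python3 st.py
python3 - <<'E'
from h import *
S=np.array([.4815,-.2885]);t=.108;c,n=np.cos(t),np.sin(t)
o=get_obs();R=Ro.from_euler("xyz",o["eef_rot"]).as_matrix()
for cam in("top","side"):
    p,d=capture(cam);W=world(cam,d);q=W[:,:2]-S;x=q[:,0]*c+q[:,1]*n;y=-q[:,0]*n+q[:,1]*c
    cv2.imwrite(f"pics/{cam}3.png",cv2.resize(p[140:290,270:440] if cam=="top" else p[90:240,210:410],(800,600)))
    ms=masks_of(cam,"scraper")
    for m in ms[:1]:
        w=world(cam,d,m["mask"]);l=(w-o["tool_pos"])@R;l=l[abs(l).max(1)<.08];print(cam,m["conf"],np.percentile(l,[2,50,98],axis=0) if len(l) else 0)
    k=(abs(x)<.042)&(y>.01)&(y<.155)&(W[:,2]>.0645)&(W[:,2]<.073);print("chips y",np.percentile(y[k],[1,99]) if k.any() else 0)
    k=(W[:,2]>.0705)&(W[:,2]<.08)&(y>.02)&(y<.14)
    print("upstands", [(np.median(x[k&(abs(x-s)<.01)])) for s in(.0495,-.0495)])
E
```

```text
clock: 12.38
tool_pos: [0.461, -0.1191, 0.1754]
eef_rot: [3.141, -0.0, 1.676]
ft_force: [-0.0, -0.2, -1.8]
opening: 0.0594
grip_force: 55.3
station frame TCP [-0.0021  0.1707  0.1754] [ 3.141 -0.     1.676] t 12.3833 F [-0.  -0.2 -1.8] open 0.05944836116715713 [-0.39 -0.08 -0.17  1.48  0.    1.07]
top 0.61 [[ 0.00766061 -0.03809445 -0.01818018]
 [ 0.01359779  0.02655994  0.02444164]
 [ 0.01578956  0.04237736  0.03461709]]
chips y 0
upstands [np.float64(0.05242205243359087), np.float64(nan)]
chips y [0.08915214 0.1335686 ]
upstands [np.float64(0.04983947080583967), np.float64(-0.048600251316247456)]
  return _methods._mean(a, axis=axis, dtype=dtype,
  ret = ret.dtype.type(ret / rcount)
```

View pics/side3.png

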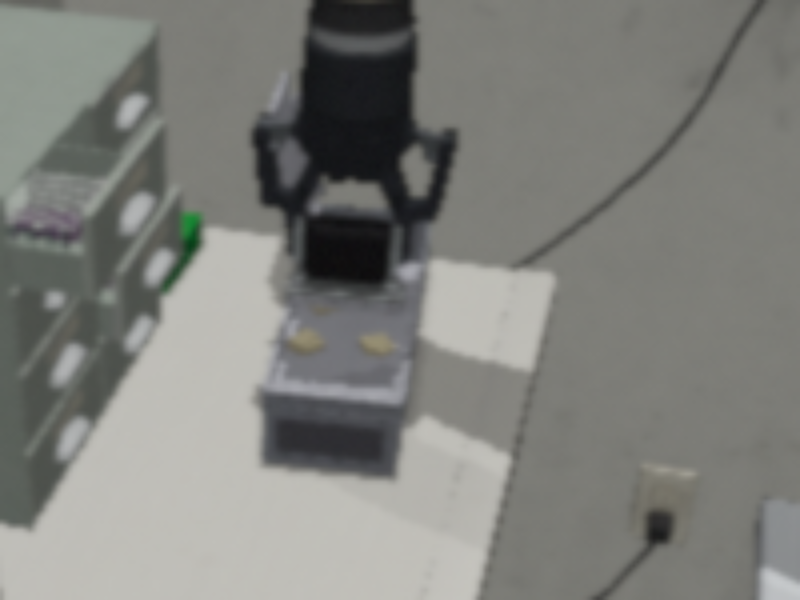

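The scraper is held level over the far end of the tray, with the chips clear in front of it. The knuckles bulge wide, so I'll check their clearance to the open lid.

Run:
```python
from h import *
o=get_obs();R=Ro.from_euler("xyz",o["eef_rot"]).as_matrix()
for cam in("wrist","side","top"):
    p,d=capture(cam);L=(world(cam,d)-o["tool_pos"])@R;L=L[(abs(L[:,0])<.05)&(abs(L[:,1])<.1)&(L[:,2]<.03)&(L[:,2]>-.14)]
    for z in np.arange(-.12,.03,.015):
        b=L[(L[:,2]>z)&(L[:,2]<z+.015)&(abs(L[:,1])>.03)]
        if len(b)>5: print(cam,round(z,3),"y",np.round(np.percentile(b[:,1],[1,99]),3),"x",np.round(np.percentile(b[:,0],[1,99]),3), "x where |y|>.06",np.round([b[abs(b[:,1])>.06][:,0].min(),b[abs(b[:,1])>.06][:,0].max()],3) if (abs(b[:,1])>.06).any() else "")
```

```text
wrist -0.09 y [-0.058  0.057] x [0.011 0.013] x where |y|>.06 
wrist -0.075 y [-0.064  0.063] x [0.001 0.017] x where |y|>.06 [0.011 0.014]
wrist -0.06 y [-0.063  0.062] x [-0.011  0.017] x where |y|>.06 [-0.008  0.013]
wrist -0.045 y [-0.061  0.059] x [-0.01   0.014] x where |y|>.06 [-0.008  0.013]
wrist -0.03 y [-0.044  0.042] x [-0.009  0.012] x where |y|>.06 
wrist -0.015 y [-0.044  0.042] x [0.006 0.012] x where |y|>.06 
wrist 0.0 y [-0.042  0.04 ] x [0.006 0.012] x where |y|>.06 
wrist 0.015 y [-0.042  0.041] x [0.003 0.016] x where |y|>.06 
side -0.12 y [-0.038  0.036] x [0.002 0.021] x where |y|>.06 
side -0.105 y [-0.067  0.066] x [-0.007  0.016] x where |y|>.06 [-0.012  0.017]
side -0.09 y [-0.066  0.066] x [0.002 0.017] x where |y|>.06 [0.009 0.017]
side -0.075 y [-0.065  0.064] x [-0.013  0.017] x where |y|>.06 [0.01  0.015]
side -0.06 y [-0.062  0.063] x [-0.012  0.017] x where |y|>.06 [0.009 0.015]
side -0.045 y [-0.059  0.06 ] x [-0.007  0.016] x where |y|>.06 [0.012 0.013]
side -0.03 y [-0.043  0.043] x [-0.001  0.014] x where |y|>.06 
side -0.015 y [-0.043  0.042] x [0.002 0.014] x where |y|>.06 
side 0.0 y [-0.04  0.04] x [0.006 0.016] x where |y|>.06 
side 0.015 y [-0.042  0.041] x [-0.006  0.018] x where |y|>.06 
top -0.105 y [0.039 0.069] x [-0.011  0.013] x where |y|>.06 [-0.012  0.013]
top -0.09 y [0.049 0.069] x [-0.011  0.012] x where |y|>.06 [0.011 0.012]
top -0.075 y [-0.04   0.067] x [0.011 0.017] x where |y|>.06 [0.012 0.012]
top -0.06 y [-0.055  0.063] x [-0.001  0.015] x where |y|>.06 [0.012 0.012]
top -0.045 y [-0.057  0.058] x [-0.001  0.013] x where |y|>.06 
top 0.015 y [-0.039  0.043] x [0.006 0.016] x where |y|>.06
```

The knuckles reach ±0.060–0.066 m, clearing the lid by about 8–10 mm. Lowering onto the tray.

```bash
python3 -m jog '{"steps":[{"fingers":5,"dx":0,"dy":0.2,"dz":2,"ax":0,"ay":0,"az":0},{"fingers":5,"dx":0,"dy":0,"dz":2,"ax":0,"ay":0,"az":0},{"fingers":5,"dx":0,"dy":0,"dz":1.5,"ax":0,"ay":0,"az":0},{"fingers":5,"dx":0,"dy":0,"dz":1.0,"ax":0,"ay":0,"az":0},{"fingers":5,"dx":0,"dy":0,"dz":0.6,"ax":0,"ay":0,"az":0},{"fingers":5,"dx":0,"dy":0,"dz":0.4,"ax":0,"ay":0,"az":0},{"fingers":5,"dx":0,"dy":0,"dz":0.2,"ax":0,"ay":0,"az":0},{"fingers":5,"dx":0,"dy":0,"dz":0,"ax":0,"ay":0,"az":0},{"fingers":5,"dx":0,"dy":0,"dz":0,"ax":0,"ay":0,"az":0}]}'; python3 st.py
```

```text
clock: 13.48
tool_pos: [0.4638, -0.1175, 0.0991]
eef_rot: [3.14, 0.001, 1.68]
ft_force: [-0.6, -1.3, -0.9]
opening: 0.059
grip_force: 55.4
station frame TCP [0.0009 0.1719 0.0991] [3.14e+00 1.00e-03 1.68e+00] t 13.4833 F [-0.6 -1.3 -0.9] open 0.05901481127708969 [-0.39 -0.06 -0.3   1.33  0.    1.07]
```

```bash
python3 -m jog '{"steps":[{"fingers":5,"dx":0,"dy":0,"dz":0.15,"ax":0,"ay":0,"az":0},{"fingers":5,"dx":0,"dy":0,"dz":0.1,"ax":0,"ay":0,"az":0},{"fingers":5,"dx":0,"dy":0,"dz":0,"ax":0,"ay":0,"az":0}]}'
```

```text
clock: 13.73
tool_pos: [0.464, -0.1176, 0.0972]
eef_rot: [3.14, 0.001, 1.68]
ft_force: [-1.2, -0.7, 3.3]
opening: 0.0593
grip_force: 55.6
```

```bash
python3 -m jog '{"steps":[{"fingers":5,"dx":-0.7,"dy":0,"dz":0,"ax":0,"ay":0,"az":0},{"fingers":5,"dx":-0.7,"dy":0,"dz":0,"ax":0,"ay":0,"az":0},{"fingers":5,"dx":-0.7,"dy":0,"dz":0,"ax":0,"ay":0,"az":0},{"fingers":5,"dx":-0.7,"dy":0,"dz":0,"ax":0,"ay":0,"az":0},{"fingers":5,"dx":-0.7,"dy":0,"dz":0,"ax":0,"ay":0,"az":0},{"fingers":5,"dx":-0.7,"dy":0,"dz":0,"ax":0,"ay":0,"az":0},{"fingers":5,"dx":-0.7,"dy":0,"dz":0,"ax":0,"ay":0,"az":0},{"fingers":5,"dx":-0.7,"dy":0,"dz":0,"ax":0,"ay":0,"az":0},{"fingers":5,"dx":-0.7,"dy":0,"dz":0,"ax":0,"ay":0,"az":0},{"fingers":5,"dx":-0.7,"dy":0,"dz":0,"ax":0,"ay":0,"az":0},{"fingers":5,"dx":-0.7,"dy":0,"dz":0,"ax":0,"ay":0,"az":0},{"fingers":5,"dx":-0.7,"dy":0,"dz":0,"ax":0,"ay":0,"az":0},{"fingers":5,"dx":-0.7,"dy":0,"dz":0,"ax":0,"ay":0,"az":0},{"fingers":5,"dx":-0.7,"dy":0,"dz":0,"ax":0,"ay":0,"az":0},{"fingers":5,"dx":-0.7,"dy":0,"dz":0,"ax":0,"ay":0,"az":0},{"fingers":5,"dx":-0.7,"dy":0,"dz":0,"ax":0,"ay":0,"az":0},{"fingers":5,"dx":-0.7,"dy":0,"dz":0,"ax":0,"ay":0,"az":0},{"fingers":5,"dx":0,"dy":0,"dz":0,"ax":0,"ay":0,"az":0}]}'; python3 st.py
```

```text
clock: 15.23
tool_pos: [0.4772, -0.2363, 0.0972]
eef_rot: [3.139, -0.0, 1.679]
ft_force: [0.4, 1.2, 5.0]
opening: 0.0595
grip_force: 56.2
station frame TCP [0.0013 0.0524 0.0972] [ 3.139 -0.     1.679] t 15.2333 F [0.4 1.2 5. ] open 0.05946532241825303 [-0.59  0.08 -0.16  1.33  0.    0.88]
```

```bash
python3 -m jog '{"steps":[{"fingers":5,"dx":-0.7,"dy":0,"dz":0,"ax":0,"ay":0,"az":0},{"fingers":5,"dx":-0.7,"dy":0,"dz":0,"ax":0,"ay":0,"az":0},{"fingers":5,"dx":-0.7,"dy":0,"dz":0,"ax":0,"ay":0,"az":0},{"fingers":5,"dx":-0.7,"dy":0,"dz":0,"ax":0,"ay":0,"az":0},{"fingers":5,"dx":-0.7,"dy":0,"dz":0,"ax":0,"ay":0,"az":0},{"fingers":5,"dx":-0.7,"dy":0,"dz":0,"ax":0,"ay":0,"az":0},{"fingers":5,"dx":-0.7,"dy":0,"dz":-0.05,"ax":0,"ay":0,"az":0},{"fingers":5,"dx":-0.7,"dy":0,"dz":-0.05,"ax":0,"ay":0,"az":0},{"fingers":5,"dx":-0.2,"dy":0,"dz":0,"ax":0,"ay":0,"az":0},{"fingers":5,"dx":0,"dy":0,"dz":0,"ax":0,"ay":0,"az":0},{"fingers":5,"dx":0,"dy":0,"dz":0,"ax":0,"ay":0,"az":0}]}'; python3 st.py
python3 - <<'E'
from h import *
p,d=capture("side");a=cv2.resize(p[110:220,250:400],(700,500))
cv2.imwrite("pics/s4.png",a)
S=np.array([.4815,-.2885]);t=.108;c,n=np.cos(t),np.sin(t)
for cam in("side","top"):
    p,d=capture(cam)
    for m in masks_of(cam,"chip_1"):
        w=world(cam,d,m["mask"]);q=np.median(w,0) if len(w) else np.zeros(3);e=q[:2]-S;print(cam,round(m["conf"],2),np.round([e[0]*c+e[1]*n,-e[0]*n+e[1]*c,q[2]],3))
E
```

```text
clock: 16.15
tool_pos: [0.4828, -0.2936, 0.0972]
eef_rot: [3.141, 0.0, 1.68]
ft_force: [0.4, 2.4, 4.8]
opening: 0.0596
grip_force: 56.0
station frame TCP [ 0.0007 -0.0052  0.0972] [3.141 0.    1.68 ] t 16.15 F [0.4 2.4 4.8] open 0.059597517023314776 [-0.67  0.17 -0.06  1.34  0.    0.8 ]
```

View pics/s4.png

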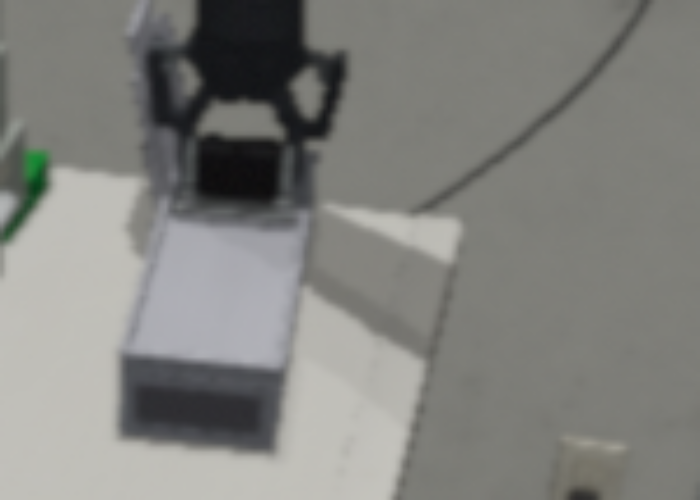

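The tray behind the scraper is clear. I'll pull back and check the box.

```bash
python3 -m jog '{"steps":[{"fingers":5,"dx":1,"dy":0,"dz":0,"ax":0,"ay":0,"az":0},{"fingers":5,"dx":1.2,"dy":0,"dz":0,"ax":0,"ay":0,"az":0},{"fingers":5,"dx":1.2,"dy":0,"dz":0,"ax":0,"ay":0,"az":0},{"fingers":5,"dx":1.2,"dy":0,"dz":0,"ax":0,"ay":0,"az":0},{"fingers":5,"dx":1.2,"dy":0,"dz":0,"ax":0,"ay":0,"az":0},{"fingers":5,"dx":1.2,"dy":0,"dz":0,"ax":0,"ay":0,"az":0},{"fingers":5,"dx":1.2,"dy":0,"dz":0,"ax":0,"ay":0,"az":0},{"fingers":5,"dx":1.2,"dy":0,"dz":0,"ax":0,"ay":0,"az":0},{"fingers":5,"dx":1.2,"dy":0,"dz":0,"ax":0,"ay":0,"az":0},{"fingers":5,"dx":1.2,"dy":0,"dz":0,"ax":0,"ay":0,"az":0},{"fingers":5,"dx":1,"dy":0,"dz":0,"ax":0,"ay":0,"az":0},{"fingers":5,"dx":0,"dy":0,"dz":0,"ax":0,"ay":0,"az":0}]}'; python3 st.py
python3 - <<'E'
from h import *
S=np.array([.4815,-.2885]);t=.108;c,n=np.cos(t),np.sin(t)
im=[]
for cam in("top","side"):
    p,d=capture(cam);im.append(cv2.resize(p[170:270,290:430] if cam=="top" else p[110:200,255:381],(392,280)))
    for m in masks_of(cam,"chip_1"):
        w=world(cam,d,m["mask"]);q=np.median(w,0) if len(w) else np.zeros(3);e=q[:2]-S;print(cam,round(m["conf"],2),np.round([e[0]*c+e[1]*n,-e[0]*n+e[1]*c,q[2]],3))
cv2.imwrite("pics/b5.png",np.hstack(im))
E
```

```text
clock: 17.4
tool_pos: [0.4684, -0.1632, 0.0972]
eef_rot: [3.141, -0.002, 1.682]
ft_force: [0.2, -0.5, 6.5]
opening: 0.0596
grip_force: 56.5
station frame TCP [0.0005 0.126  0.0972] [ 3.141e+00 -2.000e-03  1.682e+00] t 17.4 F [ 0.2 -0.5  6.5] open 0.059569861235324595 [-0.47 -0.01 -0.25  1.33  0.    0.99]
side 0.71 [0.217 0.414 0.042]
```

View pics/b5.png

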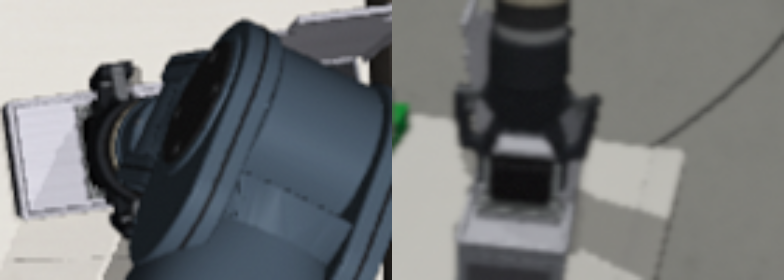

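The arm hides the box in the top view, and the side view shows only the scraper on the tray. I'll ease off, release, rise and then check by numbers.

```bash
python3 -m jog '{"steps":[{"fingers":5,"dx":0,"dy":0,"dz":-0.08,"ax":0,"ay":0,"az":0},{"fingers":6.5,"dx":0,"dy":0,"dz":0,"ax":0,"ay":0,"az":0},{"fingers":8,"dx":0,"dy":0,"dz":0,"ax":0,"ay":0,"az":0},{"fingers":8.2,"dx":0,"dy":0,"dz":0,"ax":0,"ay":0,"az":0},{"fingers":8.2,"dx":0,"dy":0,"dz":0,"ax":0,"ay":0,"az":0},{"fingers":8.2,"dx":0,"dy":0,"dz":-1,"ax":0,"ay":0,"az":0},{"fingers":8.2,"dx":0,"dy":0,"dz":-2,"ax":0,"ay":0,"az":0},{"fingers":8.2,"dx":0,"dy":0,"dz":-3,"ax":0,"ay":0,"az":0},{"fingers":8.2,"dx":0,"dy":0,"dz":-3,"ax":0,"ay":0,"az":0},{"fingers":8.2,"dx":0,"dy":0,"dz":-3,"ax":0,"ay":0,"az":0},{"fingers":8.2,"dx":0,"dy":0,"dz":-3,"ax":0,"ay":0,"az":0},{"fingers":8.2,"dx":-3.5,"dy":0,"dz":0,"ax":0,"ay":0,"az":0},{"fingers":8.2,"dx":-3.5,"dy":0,"dz":0,"ax":0,"ay":0,"az":0},{"fingers":8.2,"dx":-3.5,"dy":0,"dz":0,"ax":0,"ay":0,"az":0},{"fingers":8.2,"dx":-3.5,"dy":-1,"dz":0,"ax":0,"ay":0,"az":0},{"fingers":8.2,"dx":-3.5,"dy":-1,"dz":0,"ax":0,"ay":0,"az":0},{"fingers":8.2,"dx":-3.5,"dy":-1,"dz":0,"ax":0,"ay":0,"az":0},{"fingers":8.2,"dx":-3.5,"dy":-1,"dz":0,"ax":0,"ay":0,"az":0},{"fingers":8.2,"dx":0,"dy":0,"dz":0,"ax":0,"ay":0,"az":0},{"fingers":8.2,"dx":0,"dy":0,"dz":0,"ax":0,"ay":0,"az":0}]}'; python3 st.py
cat > chk.py <<'E'
from h import *
S=np.array([.4815,-.2885]);t=.108;c,n=np.cos(t),np.sin(t)
for cam in("wrist","side"):
    p,d=capture(cam)
    if cam=="wrist":
        K=(p[:,:,0].astype(int)<p[:,:,2]-25)&(p[:,:,2]>90)&(d>0)
        nl,lab=cv2.connectedComponents(K.astype(np.uint8))
        for i in range(1,nl):
            w=world(cam,d,lab==i)
            if len(w)>30:
                q=np.median(w,0);e=q[:2]-S;print("yellow",len(w),np.round([e[0]*c+e[1]*n,-e[0]*n+e[1]*c,q[2]],3),"z max",w[:,2].max().round(3))
    W=world(cam,d);q=W[:,:2]-S;x=q[:,0]*c+q[:,1]*n;y=-q[:,0]*n+q[:,1]*c
    k=(abs(x)<.042)&(y>-.11)&(y<-.01);print(cam,"box n",k.sum(),"z pct",np.percentile(W[k,2],[1,50,98]) if k.any() else 0)
    k=(abs(x)<.045)&(y>.01)&(y<.195)&(W[:,2]>.065)&(W[:,2]<.14)
    if k.any():
        g=k&(W[:,2]>.115)
        print("on tray z>.065: y",np.percentile(y[k],[0,100]),"grip rect",cv2.minAreaRect(np.stack([x[g],y[g]],1).astype(np.float32)*1000) if g.sum()>5 else 0,"z top",np.percentile(W[k,2],98))
    for qn in("chip_1","scraper"):
        for m in masks_of(cam,qn):
            w=world(cam,d,m["mask"])
            if len(w): q0=np.median(w,0);e=q0[:2]-S;print(cam,qn,round(m["conf"],2),np.round([e[0]*c+e[1]*n,-e[0]*n+e[1]*c,q0[2]],3),w[:,2].max().round(3))
E
python3 chk.py;python3 lid.py
```

```text
clock: 19.27
tool_pos: [0.4544, -0.4156, 0.2469]
eef_rot: [-3.141, -0.002, 1.676]
ft_force: [0.8, 0.4, 0.3]
opening: 0.082
grip_force: 0.0
station frame TCP [-0.0406 -0.1234  0.2469] [-3.141e+00 -2.000e-03  1.676e+00] t 19.2667 F [0.8 0.4 0.3] open 0.08196173999434989 [-0.85  0.29  0.38  1.66  0.    0.62]
yellow 187 [ 0.024 -0.013  0.031] z max 0.034
yellow 624 [-0.026 -0.023  0.029] z max 0.038
wrist box n 12409 z pct [0.00925051 0.03295679 0.32873867]
wrist chip_1 0.86 [ 0.003 -0.029  0.02 ] 0.023
wrist chip_1 0.79 [ 0.024 -0.012  0.03 ] 0.035
wrist chip_1 0.61 [-0.031 -0.023  0.029] 0.039
wrist chip_1 0.57 [-0.013 -0.016  0.03 ] 0.036
side box n 975 z pct [0.00780795 0.40806873 0.51403319]
on tray z>.065: y [0.11788712 0.14619897] grip rect ((-0.41832542419433594, 131.96432495117188), (27.384000778198242, 58.765750885009766), 88.76094055175781) z top 0.12534809835385086
side scraper 0.64 [ 0.066 -0.063  0.123] 0.193
side scraper 0.55 [-0.002  0.14   0.092] 0.127
side 156 lid top z 0.1931984020140966 x at top 0.07940868991493859 angle~ 1.784499157966442
top 452 lid top z 0.19361190637803952 x at top 0.0819321803386847 angle~ 1.809610685899855
```

All four chips are in the box, tops at or below 39 mm. The scraper stands on the tray at y ≈ 0.13 with its top at 0.125 m, and the lid is at 1.8. Handing in.

```bash
python3 -c "
from cell import *
print(finish_job())"
```

```text
the job is handed in; nothing more can be done
None
```

Job handed in at about 19 s of the 61 s allowed; my last checks showed the lid open on its stop at about 1.8 rad, all four trimmings in the waste box, and the scraper released and upright on the cleared tray, though the hand-in call returned no verdict.

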